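# Tip the drained tubs onto their bases

### The job

Two empty white food tubs have been left standing on end to drain on the stall counter. Tip each one over by pushing on it, so that it comes down flat on its base with its open mouth up, about where it stood and ready to be filled. Do not pick up or lift the tubs, do not tip them the wrong way, and leave everything else on the counter where it is.

Things in the scene. Friction and masses are not known exactly. Their poses are not given: they have to be found in the camera images.
- tub_large_center (a point): centre of the larger of the two empty white tubs standing on end, 75 mm up at the start. Its +z runs along the tub's length (up at the start), -x points out of the open mouth, +x out of the base, y along the width. Mouth plane 30 mm along -x, outside of the base 30 mm along +x. Lying on its base, mouth up, +x points straight down and this point is 30 mm up
- tub_large: the larger tub: loose open-topped rectangular box, 150 long, 110 wide, 60 mm deep outside, walls and base 4 mm, about 170 g. It starts upright on one 110 x 60 mm end, 150 mm tall. Origin: centre of that end; axes as for its centre point
- tub_large_heel (a point): middle of the edge between the base of the larger tub and the end it stands on. Pushed near its upper rim towards its base side, the tub pivots about this edge, which stays on the counter, and past about 20 degrees it falls onto its base by itself
- tub_small_center (a point): centre of the smaller of the two empty white tubs standing on end, 60 mm up at the start. Its +z runs along the tub's length (up at the start), -x points out of the open mouth, +x out of the base, y along the width. Mouth plane 25 mm along -x, outside of the base 25 mm along +x. Lying on its base, mouth up, +x points straight down and this point is 25 mm up
- tub_small: the smaller tub: loose open-topped rectangular box, 120 long, 90 wide, 50 mm deep outside, walls and base 4 mm, about 120 g. It starts upright on one 90 x 50 mm end, 120 mm tall. Origin: centre of that end; axes as for its centre point
- tub_small_heel (a point): middle of the edge between the base of the smaller tub and the end it stands on. Pushed near its upper rim towards its base side, the tub pivots about this edge, which stays on the counter, and past about 20 degrees it falls onto its base by itself
- sauce_bottle_center (a point): clear bottle with a cap, 52 mm across, 150 mm tall, standing between the two places of the tubs; leave it. Point: its centre, 75 mm up
- shaker_center (a point): steel shaker, 44 mm across, 80 mm tall; leave it. Point: its centre, 40 mm up
- steel_cup_center (a point): open steel cup, 68 mm across, 85 mm tall; leave it. Point: its centre, 42 mm up
- bowl_center (a point): white bowl, 90 mm across, 50 mm tall; leave it. Point: its centre, 25 mm up
- filled_tub_center (a point): a third white tub, 150 x 110 x 60 mm, already lying on its base and full of food; leave it. Point: its centre, 30 mm up
- spatula_grip (a point): spatula 200 mm long lying on the counter; leave it. Point: on its handle
- jar_center (a point): amber jar, 68 mm across, 92 mm tall; leave it. Point: its centre, 46 mm up
Things that resemble listed ones, but are neither listed nor needed, are in the scene too. Leave any purple or red look-alike of the tub_large alone.

How it is judged:
By the outcome, as a careful person would: the job done as asked, in the order asked, and still so for the second after the job is handed in, with the robot touching nothing.
It also fails if it takes over 43 s, if anything falls off the work surface, if the arm or the gripper's body presses on something with over 40 N, if the wrist force passes 120 N, or if a joint passes its speed limit or range.

### The arm

A 7-joint arm with a two-finger parallel gripper is mounted at the origin on the work surface. World frame = base frame: x ahead of the robot, y to its left, z up, the work surface at z = 0. Lengths are in m, angles in degrees, forces in N, time in s.
With the tool pointing down it reaches from about 0.425 to 0.95 m from the base axis. Payload 4.7 kg.
Tool frame: the origin (TCP) lies at the very end of the fingers, on their centre line; the grasp point (between the pads) lies r.tcp_to_grasp behind it (r.tcp_to_grasp is the distance from the TCP to the grasp point, in m); z points along the fingers, y is the direction in which the jaws open and shut (so a half turn about z gives the same grasp; the last joint's range is limited). The gripper opens to 85 mm and grips with 20 to 120 N. Pads are 22 mm wide; open, the fingers measure 114 mm over their backs; the gripper's body (76 mm by 85 mm) begins 54 mm behind the grasp point. The pads swing forward as they close: fully open they stand 13 mm farther back than shut.
Start: joints at [-73.562, 26.849, -2.785, 87.806, 1.381, 65.374, -4.715], TCP at [0.21, 0.642, 0.231] pointing down, gripper open.
Joint ranges: [-148.3, 148.3], [-19.14, 114.17], [-79.39, 73.82], [5.75, 140.21], [-59.74, 239.74], [12.07, 113.84], [-152.46, 152.46]. Speed limits (degrees/s): [147.25, 147.25, 180, 180, 180, 180, 180].

### API

Orientations are given as a 3x3 rotation matrix whose columns are the frame's x, y, z axes.
In Python, from rig import r, imaging, models gives the robot as it stands.
- The arm moves only by the shell command python3 -m handwheel 'ROWS'. ROWS is JSON, a list of rows, each a list of 7 numbers: the finger opening in m, from 0 to 0.0854, then the shift along the tool's x, y, z in m, then the turn, a rotation vector about the tool's x, y, z in degrees. A call has 1 to 10 rows; each row is the pose to reach, as a shift and turn from the pose commanded when the call began, along the tool's axes at that moment; what a row does not reach only later rows make up. A row lasts 1/8 s, in which the tool goes at most 62.5 mm and 10.7 degrees, less where a joint would pass 70% of its speed; a pose out of reach is approached as far as the arm can. A call with a gripper value outside its range is refused whole. The fingers move at their own pace and stop on an object; the grip force is fixed at half the most. Time passes only in rows, so rows that repeat a pose let the fingers close. It gives the time, the measured TCP pose, the force and the opening at its end, in the units of the state.
- r.read_state(): the state, without advancing time (a new reading comes with each control period).
- imaging.read_camera(name): name is "scene" or "top" or "wrist"; returns (picture, depth): 480x640x3 uint8, red, green, blue; 480x640 float32, m along the optical axis (not along the pixel's ray), 0 where there is no reading.
- imaging.get_calibration(name): a dict with "fovy" (degrees; the focal length in pixels is half the picture's height over the tangent of half this angle, whatever the lens; pixels are square), "cx", "cy" (the principal point, pixels), "distortion" ([k1, k2, p1, p2, k3] as OpenCV has them; the pictures are not rectified), "world_from_camera" (4x4, takes a point from camera to world coordinates); the wrist camera has in their place "tool_from_camera" (4x4, takes a point from camera to tool coordinates, whose origin is the TCP and whose axes are the flange's). Camera axes: x right, y down, z forward; pixel columns grow to the right and rows downward; lengths in m; the calibration is good to about 2 mm. A picture is of the moment at which its call begins: read the wrist's pose just before it. get_calibration takes no time and is no camera call.
- r.finish_job(): hands the job in, once; it reports no verdict.
Trained networks look in the newest picture that a camera, given by its name, has taken for a name from the list of things; names that differ only in an ending like _2 or _b are one class to them, and where a whole thing is asked for, a point or a joint stands for the part that bears it (a point fixed in the world has none). Each returns a list of dicts, best first, with "p" (0 to 1); they miss things now and then, are a little off and sometimes report something else, mostly with a low value. They report only what shows in the picture. A call takes as long as a camera call. They do not tell look-alikes from the thing itself.
- models.recognise(camera, label): "rect" ([left, top, right, bottom] in pixels, round what is visible of it).
The state is a dict: "time_s": time; "qpos": joint angles; "qvel": joint speeds; "joint_efforts": joint torques, N m; "tcp_pos": TCP position; "orientation": TCP orientation; "contact_force": force on the tool from outside, world axes, zero at the start; "ft_torque": the same for the moment, N m; "gripper_width": opening from 0.0 (shut) to 1.0 (fully open).
Only numpy, scipy, OpenCV 4.12 (cv2) and the standard library are available. Lean on these libraries where they do the work, as an engineer would, in place of code of your own. Each camera call takes 0.05 s, during which the arm holds its last target.

## Working session

There is one attempt and no reset: what is moved stays moved. The work goes in short steps, Python scripts to look and compute and a shell command to move; the robot and the scene stay as the last step left them, time stands still between calls to the robot, and variables do not carry over. Pictures are saved under pics/ and viewed, and the job is handed in when it is done.

```bash
mkdir -p pics; ls
cat > h.py <<'E'
import numpy as np,cv2
from rig import r,imaging,models
def K(n):
    c=imaging.get_calibration(n); f=240/np.tan(np.radians(c["fovy"])/2)
    return c,np.array([[f,0,c["cx"]],[0,f,c["cy"]],[0,0,1]]),np.array(c["distortion"],float)
def cloud(n,d):
    c,k,D=K(n)
    v,u=np.mgrid[0:480,0:640]
    p=cv2.undistortPoints(np.stack([u,v],-1).reshape(-1,1,2).astype(np.float64),k,D).reshape(480,640,2)
    P=np.dstack([p[...,0]*d,p[...,1]*d,d])
    if n=="wrist":
        s=r.read_state();T=np.eye(4);T[:3,:3]=s["orientation"];T[:3,3]=s["tcp_pos"];T=T@np.array(c["tool_from_camera"])
    else: T=np.array(c["world_from_camera"])
    W=P@T[:3,:3].T+T[:3,3]; W[d==0]=np.nan
    return W
E
python3 - <<'E'
from h import *
s=r.read_state();print(s["time_s"],s["tcp_pos"],np.round(s["orientation"],3).tolist(),r.tcp_to_grasp)
for n in("scene","top"):
    p,d=imaging.read_camera(n);cv2.imwrite(f"pics/{n}0.png",p[...,::-1]);np.savez(f"{n}0.npz",p=p,W=cloud(n,d))
    W=cloud(n,d)
    for l in("tub_large","tub_small","sauce_bottle_center","jar_center","shaker_center","steel_cup_center","bowl_center","filled_tub_center","spatula_grip"):
        print(n,l,[(np.round(x["rect"]).astype(int).tolist(),round(x["p"],2)) for x in models.recognise(n,l)][:4])
E
```

```text
pics
0.0 [0.20945435 0.64107784 0.23026517] [[-0.951, 0.311, -0.001], [0.311, 0.951, -0.002], [-0.0, -0.002, -1.0]] 0.0187
scene tub_large [([334, 181, 377, 235], 0.95), ([383, 174, 426, 227], 0.9), ([298, 172, 318, 230], 0.79)]
scene tub_small [([252, 275, 291, 338], 0.97), ([116, 332, 186, 382], 0.16)]
scene sauce_bottle_center [([316, 228, 338, 275], 0.97)]
scene jar_center []
scene shaker_center [([264, 223, 280, 252], 0.62)]
scene steel_cup_center [([360, 257, 382, 289], 0.75)]
scene bowl_center [([179, 359, 219, 395], 0.96), ([252, 272, 290, 337], 0.35)]
scene filled_tub_center [([349, 159, 398, 194], 0.76), ([319, 229, 338, 276], 0.16)]
scene spatula_grip [([120, 331, 186, 382], 0.83)]
top tub_large [([246, 266, 287, 300], 0.91), ([196, 182, 230, 225], 0.84), ([238, 217, 279, 251], 0.73)]
top tub_small [([390, 209, 423, 232], 0.84), ([141, 240, 181, 289], 0.31)]
top sauce_bottle_center [([322, 211, 338, 229], 0.52)]
top jar_center [([157, 211, 182, 229], 0.58)]
top shaker_center [([320, 278, 333, 289], 0.7)]
top steel_cup_center [([317, 172, 336, 193], 0.69)]
top bowl_center [([468, 207, 495, 236], 0.84), ([144, 241, 179, 289], 0.16)]
top filled_tub_center [([142, 241, 178, 285], 0.88), ([239, 218, 282, 250], 0.56), ([393, 209, 424, 230], 0.22)]
top spatula_grip [([468, 243, 486, 300], 0.9)]
```

View pics/scene0.png

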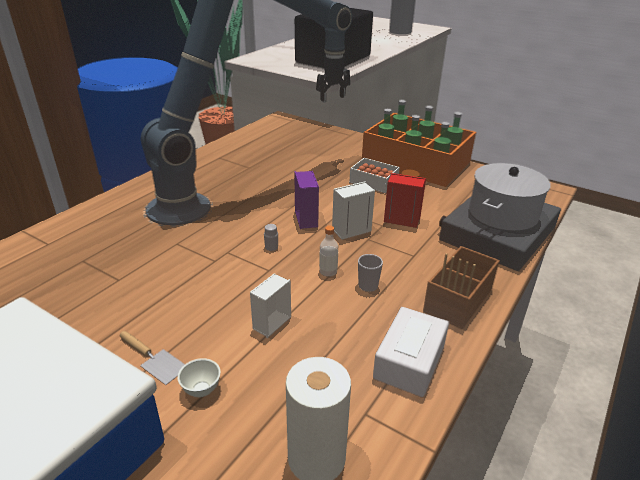

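View pics/top0.png

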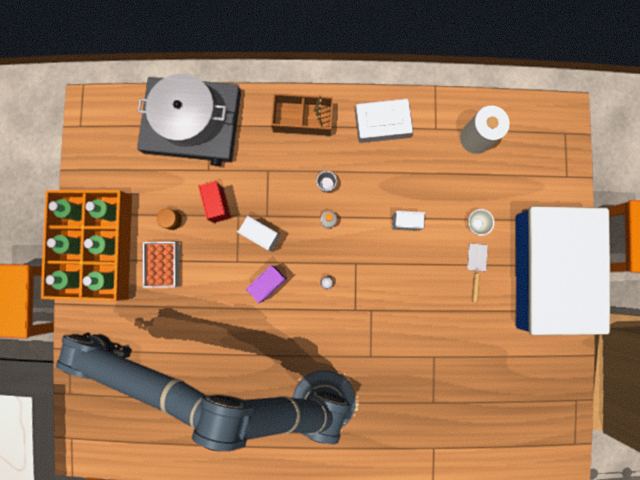

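Run:
```python
from h import *
a=np.load("scene0.npz")["p"];b=np.load("top0.npz")["p"]
A=cv2.resize(a[150:350,230:440],None,fx=2.8,fy=2.8,interpolation=2)
cv2.imwrite("pics/scene0c.png",A[...,::-1])
B=cv2.resize(b[160:320,130:440],None,fx=2.5,fy=2.5,interpolation=2)
cv2.imwrite("pics/top0c.png",B[...,::-1])
```

```text
(no output)
```

View pics/scene0c.png

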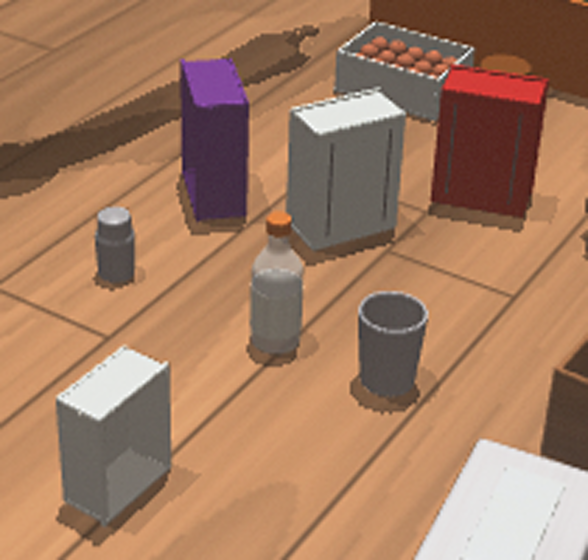

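View pics/top0c.png

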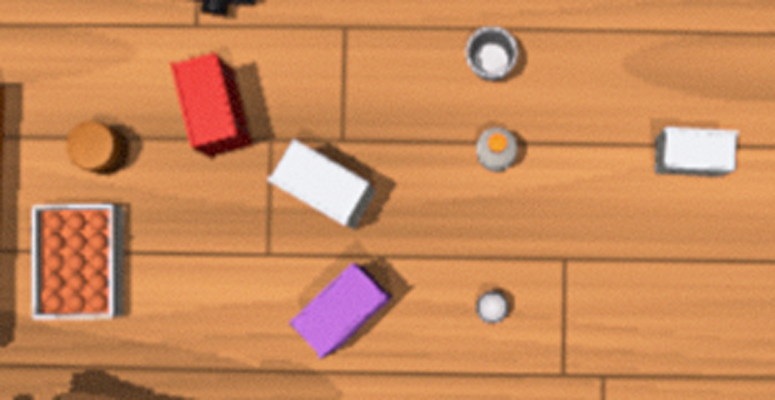

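The white tub at scene (353,210) / top (259,233) is the candidate for tub_large. The purple (306,200) and red (405,200) ones are the look-alikes. The small tub is at scene (271,305) / top (408,220). Next I measure their poses and which side is open.

Run:
```python
from h import *
S=np.load("scene0.npz")["W"];T=np.load("top0.npz")["W"]
def box(P,zmin):
    m=(P[...,2]>zmin)
    Q=P[m]; rc=cv2.minAreaRect(Q[:,:2].astype(np.float32)*1000); return len(Q),np.round(rc[0],1),np.round(rc[1],1),round(rc[2],1),np.round(np.nanmedian(Q[:,2]),4)
for n,(l,t,rr,b),z in(("L",(234,212,284,255),.14),("S",(388,206,427,235),.11),("purple",(244,262,290,303),.14),("red",(194,180,232,228),.14)):
    print(n,box(T[t:b,l:rr],z))
    P=T[t:b,l:rr].reshape(-1,3); P=P[P[:,2]>z-.005]; print(P[:,:2].min(0),P[:,:2].max(0))
for n,(l,t,rr,b) in(("L",(330,178,380,240)),("S",(248,272,294,342))):
    P=S[t:b,l:rr].reshape(-1,3); P=P[(P[:,2]>.03)]; print(n,np.nanmin(P,0),np.nanmax(P,0))
for l,t,rr,b in((322,211,338,229),(317,172,336,193),(320,278,333,289),(157,211,182,229),(142,241,178,285),(468,207,495,236)):
    P=T[t:b,l:rr].reshape(-1,3);P=P[P[:,2]>.02];print(np.round((P.min(0)+P.max(0))/2,3),np.round(P.max(0)-P.min(0),3))
# scanlines in scene at mid-height
for v,u0,u1 in((210,332,380),(218,332,380),(310,250,294),(320,250,294)):
    print(v,[tuple(np.round(S[v,u]*1000).tolist()) for u in range(u0,u1,3)])
```

```text
L (661, array([560. , 218.4]), array([116.4,  60. ]), 60.8, np.float64(0.1525))
[0.50686552 0.15474341] [0.61045758 0.28160823]
S (446, array([ 611.1, -270.8]), array([91.8, 51. ]), 87.7, np.float64(0.1216))
[ 0.58482665 -0.31746378] [ 0.63715633 -0.22446897]
purple (674, array([398.7, 190.5]), array([ 60.5, 112.5]), 44.3, np.float64(0.1521))
[0.33989382 0.12915881] [0.45667072 0.24874647]
red (668, array([663.2, 366.8]), array([110.9,  62.7]), 16.3, np.float64(0.1518))
[0.600801   0.32261114] [0.7227901  0.41075321]
L [ 0.41914062 -0.01695685  0.03009586] [0.62304866 0.51089034 0.15726553]
S [ 0.58011078 -0.32020316  0.03018751] [ 0.63753741 -0.21997031  0.12683907]
[ 0.611 -0.011  0.091] [0.051 0.046 0.138]
[0.738 0.001 0.061] [0.063 0.06  0.081]
[ 0.402 -0.004  0.067] [0.033 0.04  0.045]
[0.605 0.525 0.067] [0.06  0.068 0.088]
[0.46  0.555 0.05 ] [0.144 0.117 0.054]
[ 0.614 -0.524  0.043] [0.086 0.086 0.045]
210 [(434.0, 294.0, -1.0), (518.0, 175.0, 86.0), (533.0, 168.0, 94.0), (546.0, 162.0, 102.0), (557.0, 162.0, 106.0), (565.0, 167.0, 106.0), (571.0, 174.0, 105.0), (573.0, 190.
[... 523 characters left out ...]
5.0, 339.0, -3.0)]
310 [(533.0, -263.0, 2.0), (590.0, -314.0, 68.0), (599.0, -313.0, 72.0), (608.0, -313.0, 77.0), (618.0, -314.0, 82.0), (628.0, -314.0, 87.0), (588.0, -256.0, 25.0), (587.0, -243.0, 15.0), (587.0, -231.0, 6.0), (594.0, -227.0, 7.0), (604.0, -227.0, 12.0), (613.0, -227.0, 16.0), (622.0, -226.0, 19.0), (636.0, -231.0, 31.0), (622.0, -199.0, -0.0)]
320 [(556.0, -291.0, -0.0), (585.0, -312.0, 32.0), (nan, nan, nan), (607.0, -315.0, 45.0), (617.0, -315.0, 51.0), (627.0, -315.0, 55.0), (596.0, -267.0, 3.0), (602.0, -263.0, 3.0), (612.0, -262.0, 7.0), (616.0, -255.0, 4.0), (620.0, -249.0, 2.0), (629.0, -248.0, 5.0), (634.0, -242.0, 4.0), (641.0, -238.0, 4.0), (645.0, -231.0, 1.0)]
```

Top-view fits give tub_large a centre of (560,218) mm and a height of 152 mm; the small tub is at (611,-271) mm and 121 mm tall.

- **Large tub:** the wide face seen from the scene camera is flat at the outer surface, so it is the base, facing (+0.87,-0.49). Its mouth should face the opposite way.
- **Small tub:** its interior shows on the +x side, so the base faces -x.

I'll move behind the large tub's mouth and confirm with the wrist camera.

```bash
python3 -m handwheel '[[0.03,-0.039,-0.028,0,0,0,1],[0.03,-0.078,-0.056,0,0,0,2],[0.03,-0.117,-0.084,0,0,0,3],[0.03,-0.156,-0.112,0,0,0,5],[0.03,-0.195,-0.139,0,0,0,6],[0.03,-0.234,-0.167,0,0,0,7],[0.03,-0.273,-0.195,0,0,0,8],[0.03,-0.312,-0.223,0,0,0,9],[0.03,-0.351,-0.251,0,0,0,10],[0.03,-0.391,-0.278,0,0,0,11]]'
python3 - <<'E'
from h import *
s=r.read_state();print(s["time_s"],s["tcp_pos"],np.round(s["orientation"],3).tolist(),s["gripper_width"])
p,d=imaging.read_camera("wrist");cv2.imwrite("pics/w1.png",p[...,::-1])
W=cloud("wrist",d);np.savez("w1.npz",p=p,W=W)
p,d=imaging.read_camera("scene");cv2.imwrite("pics/s1.png",p[...,::-1])
E
```

```text
time_s: 2.25
tcp_pos: [0.4958, 0.2547, 0.2317]
orientation: [[-0.874, 0.487, 0.001], [0.487, 0.874, 0.001], [-0.0, 0.001, -1.0]]
contact_force: [0.4, 1.1, -0.9]
gripper_width: 0.348
2.25 [0.49575144 0.25472931 0.23165363] [[-0.874, 0.487, 0.001], [0.487, 0.874, 0.001], [-0.0, 0.001, -1.0]] 0.34798209856941364
```

View pics/w1.png

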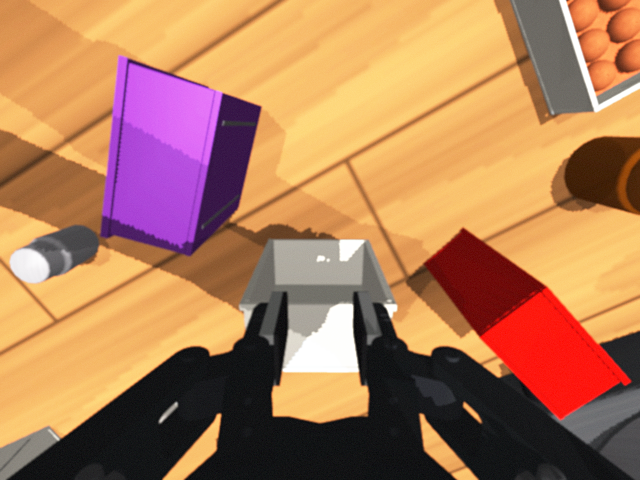

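View pics/s1.png

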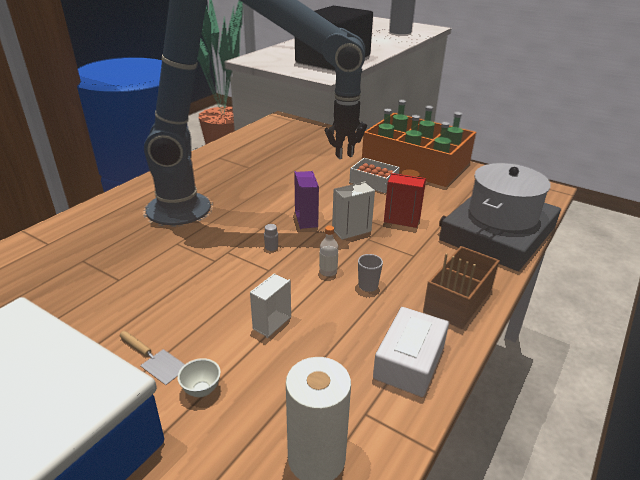

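Wrist picture: the large tub is at about (320,300). I see into it, down to its lower end at (320,262), so the mouth faces the gripper side and pushing along -tool x (toward the base) is right. Purple is at (180,155) and red at (540,330), both clear of the path.

```bash
python3 -m handwheel '[[0.03,0,0,0.04,0,0,0],[0.03,0,0,0.08,0,0,0],[0.03,0,0,0.105,0,0,0],[0.03,0,0,0.108,0,0,0],[0.03,-0.01,0,0.108,0,0,0],[0.03,-0.02,0,0.108,0,0,0],[0.03,-0.026,0,0.108,0,0,0],[0.03,-0.030,0,0.108,0,0,0],[0.03,-0.034,0,0.108,0,0,0],[0.03,-0.040,0,0.108,0,0,0]]'
```

```text
time_s: 3.6
tcp_pos: [0.5299, 0.2366, 0.1233]
orientation: [[-0.874, 0.486, -0.0], [0.486, 0.874, 0.0], [0.0, -0.0, -1.0]]
contact_force: [0.2, 1.0, -0.2]
gripper_width: 0.346
```

Run:
```python
from h import *
for n in("wrist","scene"):
    p,d=imaging.read_camera(n);cv2.imwrite(f"pics/{n}2.png",(p if n=="wrist" else cv2.resize(p[100:320,230:450],None,fx=2.7,fy=2.7))[...,::-1])
```

```text
(no output)
```

View pics/wrist2.png

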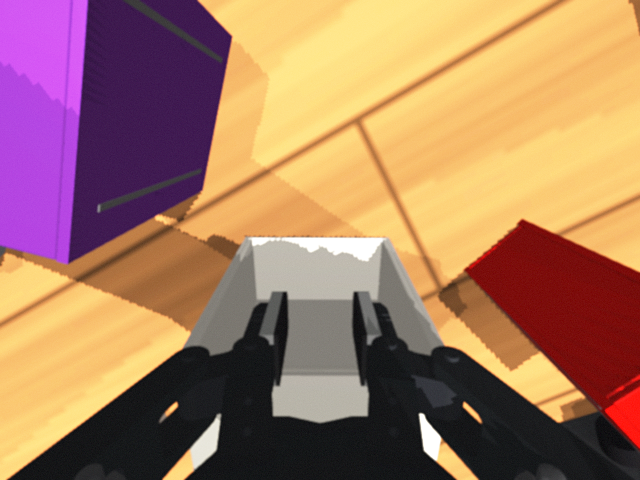

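View pics/scene2.png

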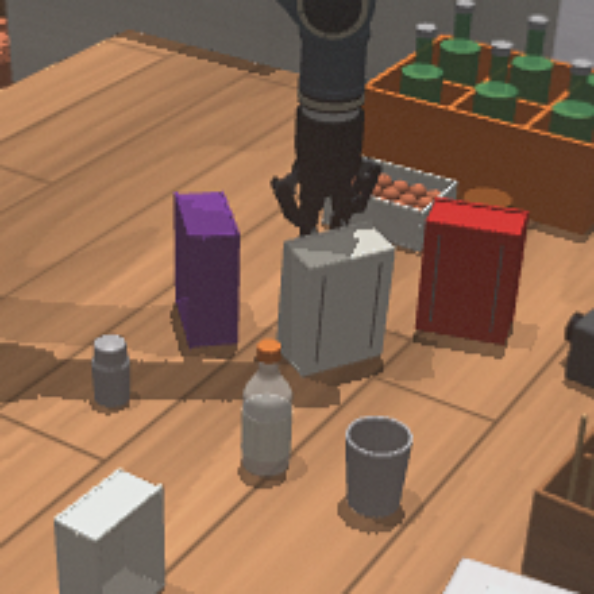

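The fingers are at the upper rim, centred on the mouth, and the tub is still upright. I push slowly along -tool x.

```bash
python3 -m handwheel '[[0.03,-0.005,0,0,0,0,0],[0.03,-0.010,0,0,0,0,0],[0.03,-0.015,0,0,0,0,0],[0.03,-0.020,0,0,0,0,0],[0.03,-0.024,0,0,0,0,0],[0.03,-0.027,0,0,0,0,0],[0.03,-0.030,0,0,0,0,0],[0.03,-0.030,0,0,0,0,0]]'
python3 - <<'E'
from h import *
for n in("scene",):
    p,d=imaging.read_camera(n);cv2.imwrite(f"pics/{n}3.png",(cv2.resize(p[100:320,230:450],None,fx=2.7,fy=2.7))[...,::-1])
E
```

```text
time_s: 4.7
tcp_pos: [0.5563, 0.2217, 0.1233]
orientation: [[-0.874, 0.486, 0.0], [0.486, 0.874, 0.0], [-0.0, 0.0, -1.0]]
contact_force: [1.0, -0.3, 0.0]
gripper_width: 0.354
```

View pics/scene3.png

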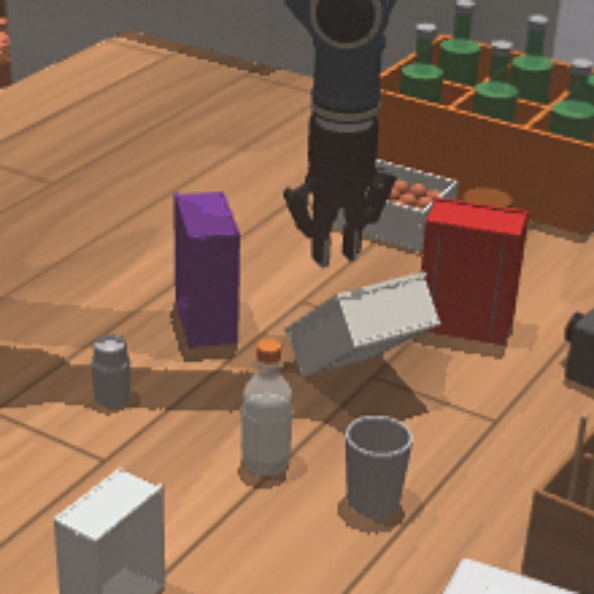

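It is tipping the right way and falling. I rise clear and look.

```bash
python3 -m handwheel '[[0.03,0,0,-0.04,0,0,0],[0.03,0,0,-0.08,0,0,0],[0.03,0,0,-0.12,0,0,0],[0.03,0,0,-0.12,0,0,0],[0.03,0,0,-0.12,0,0,0]]'
python3 - <<'E'
from h import *
s=r.read_state();print(s["tcp_pos"])
p,d=imaging.read_camera("scene");cv2.imwrite(f"pics/scene4.png",(cv2.resize(p[100:320,230:450],None,fx=2.7,fy=2.7))[...,::-1])
p,d=imaging.read_camera("top");cv2.imwrite(f"pics/top4.png",(cv2.resize(p[100:320,130:440],None,fx=2.5,fy=2.5))[...,::-1])
E
```

```text
time_s: 5.38
tcp_pos: [0.5555, 0.2219, 0.2427]
orientation: [[-0.874, 0.486, -0.001], [0.486, 0.874, -0.0], [0.001, -0.001, -1.0]]
contact_force: [-0.1, -0.0, -0.1]
gripper_width: 0.352
[0.55545488 0.2218846  0.24270048]
```

View pics/scene4.png

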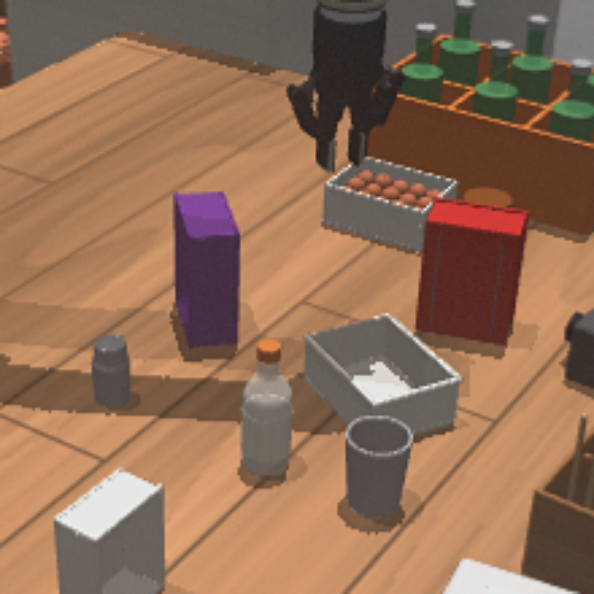

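View pics/top4.png

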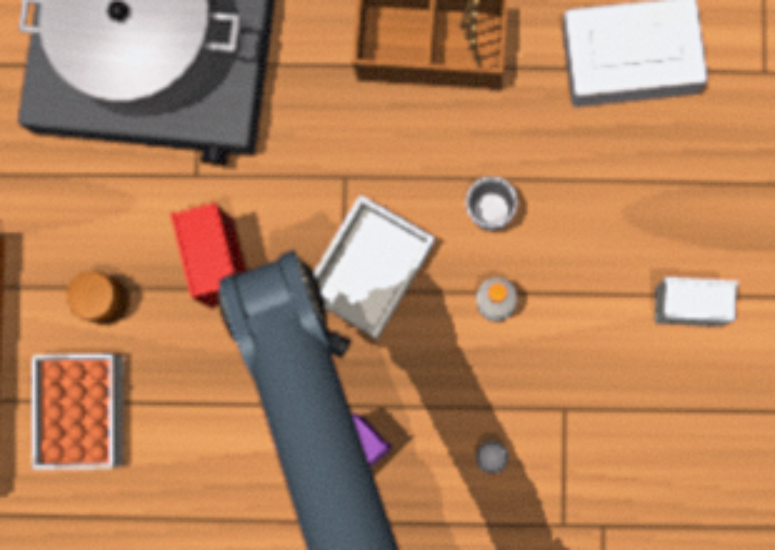

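The large tub lies on its base with the mouth up (scene4 crop at (380,375)), and its neighbours have not moved. Next is the small tub's +x side, passing above the bottle at z 0.24.

```bash
python3 -m handwheel '[[0.03,-0.035,-0.037,0,0,0,-2],[0.03,-0.07,-0.074,0,0,0,-5],[0.03,-0.105,-0.111,0,0,0,-8],[0.03,-0.14,-0.149,0,0,0,-11],[0.03,-0.175,-0.186,0,0,0,-13],[0.03,-0.21,-0.223,0,0,0,-16],[0.03,-0.245,-0.26,0,0,0,-19],[0.03,-0.28,-0.297,0,0,0,-21],[0.03,-0.315,-0.334,0,0,0,-24],[0.03,-0.35,-0.372,0,0,0,-27]]'
python3 - <<'E'
from h import *
import time
s=r.read_state();print(s["tcp_pos"])
p,d=imaging.read_camera("wrist");cv2.imwrite("pics/w5.png",p[...,::-1])
p,d=imaging.read_camera("scene");cv2.imwrite("pics/s5.png",p[...,::-1])
E
```

```text
time_s: 6.72
tcp_pos: [0.6809, -0.2744, 0.2414]
orientation: [[-0.999, 0.034, -0.003], [0.034, 0.999, 0.001], [0.003, 0.001, -1.0]]
contact_force: [1.4, -1.0, -0.5]
gripper_width: 0.353
[ 0.68093385 -0.27435649  0.24138721]
```

View pics/w5.png

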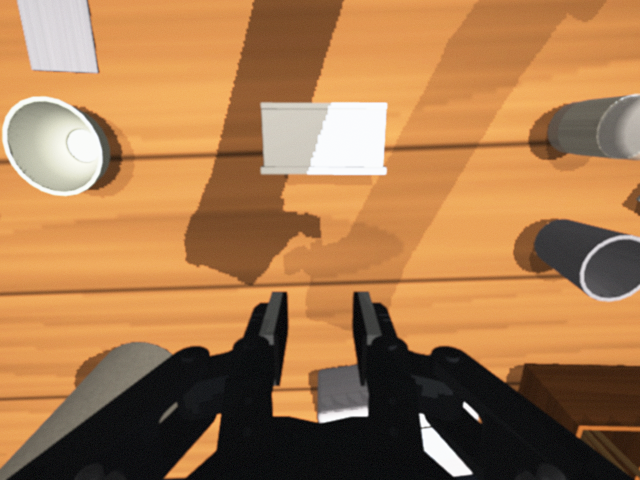

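View pics/s5.png

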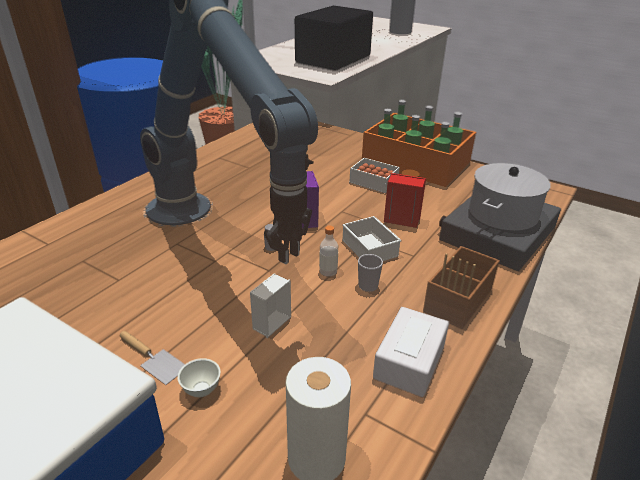

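Wrist picture: the small tub's top is at (325,140), centred on the fingers, with the bowl (55,145), bottle (610,125) and cup (600,260) well clear. The scene depth showed its inside walls and floor from the +x side, so the mouth faces +x and I push toward -x (+tool x). I descend and come up to the rim.

```bash
python3 -m handwheel '[[0.03,0,0,0.05,0,0,0],[0.03,0,0,0.10,0,0,0],[0.03,0,0,0.135,0,0,0],[0.03,0,0,0.145,0,0,0],[0.03,0.010,0,0.145,0,0,0],[0.03,0.020,0,0.145,0,0,0],[0.03,0.026,0,0.145,0,0,0],[0.03,0.030,0,0.145,0,0,0]]'
python3 - <<'E'
from h import *
p,d=imaging.read_camera("scene");cv2.imwrite(f"pics/scene6.png",(cv2.resize(p[170:390,170:390],None,fx=2.7,fy=2.7))[...,::-1])
E
```

```text
time_s: 7.82
tcp_pos: [0.651, -0.2725, 0.0995]
orientation: [[-0.999, 0.037, 0.002], [0.037, 0.999, -0.0], [-0.002, -0.0, -1.0]]
contact_force: [-0.0, 0.6, -0.3]
gripper_width: 0.357
```

View pics/scene6.png

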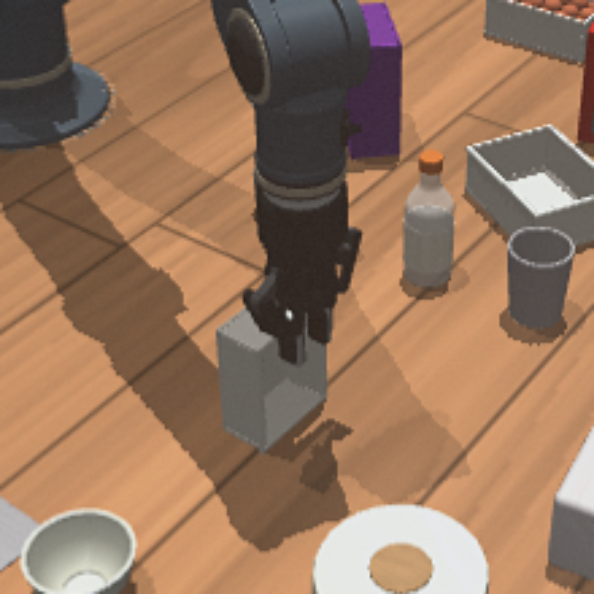

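The fingers are in front of the open mouth at the upper rim (crop (300,345)), and the inside of the tub is visible. I push.

```bash
python3 -m handwheel '[[0.03,0.006,0,0,0,0,0],[0.03,0.012,0,0,0,0,0],[0.03,0.017,0,0,0,0,0],[0.03,0.022,0,0,0,0,0],[0.03,0.026,0,0,0,0,0],[0.03,0.030,0,0,0,0,0],[0.03,0.033,0,0,0,0,0],[0.03,0.036,0,0,0,0,0],[0.03,0.036,0,0,0,0,0]]'
python3 - <<'E'
from h import *
p,d=imaging.read_camera("scene");cv2.imwrite(f"pics/scene7.png",(cv2.resize(p[170:390,170:390],None,fx=2.7,fy=2.7))[...,::-1])
E
```

```text
time_s: 9.0
tcp_pos: [0.6149, -0.271, 0.0983]
orientation: [[-0.999, 0.037, -0.0], [0.037, 0.999, 0.0], [0.0, 0.0, -1.0]]
contact_force: [0.2, 0.7, -0.0]
gripper_width: 0.349
```

View pics/scene7.png

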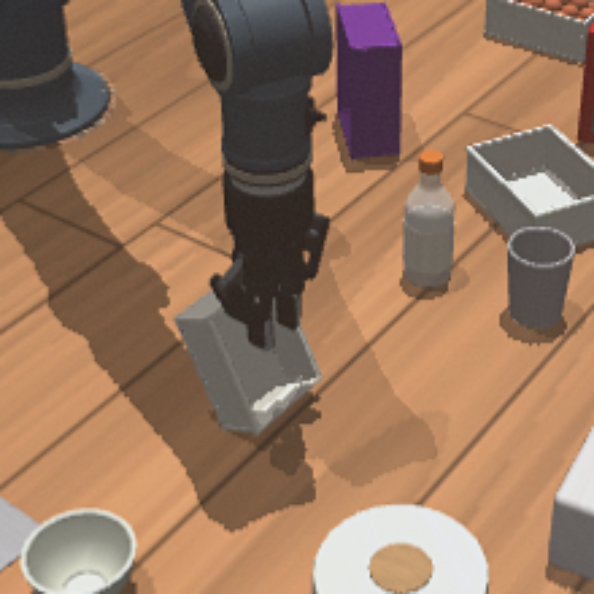

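It is tipping the right way, with the heel in place. A little more push, then rise.

```bash
python3 -m handwheel '[[0.03,0.004,0,0,0,0,0],[0.03,0.008,0,0,0,0,0],[0.03,0.010,0,0,0,0,0],[0.03,0.010,0,0,0,0,0]]'
python3 - <<'E'
from h import *
p,d=imaging.read_camera("scene");cv2.imwrite(f"pics/scene8.png",(cv2.resize(p[170:390,170:390],None,fx=2.7,fy=2.7))[...,::-1])
E
```

```text
time_s: 9.55
tcp_pos: [0.6049, -0.2706, 0.0983]
orientation: [[-0.999, 0.037, 0.0], [0.037, 0.999, 0.0], [-0.0, 0.0, -1.0]]
contact_force: [-0.3, -0.3, -0.4]
gripper_width: 0.352
```

View pics/scene8.png

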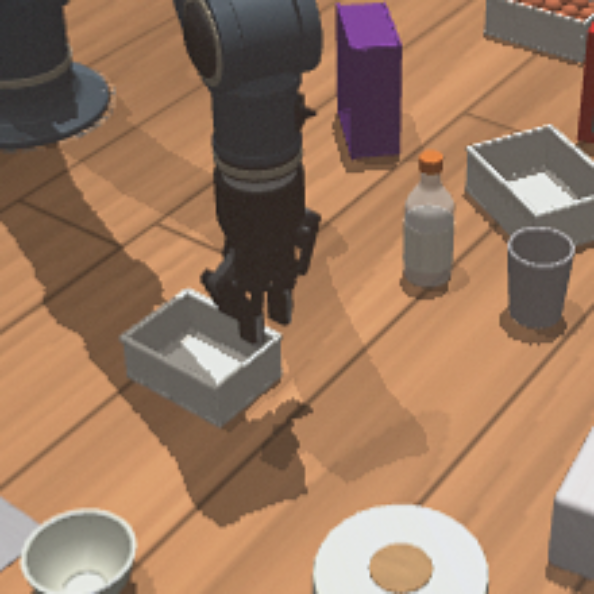

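The small tub is down, mouth up. I rise, move off toward +x, and check everything.

```bash
python3 -m handwheel '[[0.03,0,0,-0.05,0,0,0],[0.03,0,0,-0.10,0,0,0],[0.03,0,0,-0.15,0,0,0],[0.03,0.02,0.04,-0.18,0,0,0],[0.03,0.04,0.08,-0.2,0,0,0],[0.03,0.05,0.12,-0.2,0,0,0],[0.03,0.05,0.15,-0.2,0,0,0],[0.03,0.05,0.15,-0.2,0,0,0],[0.03,0.05,0.15,-0.2,0,0,0]]'
python3 - <<'E'
from h import *
T0=np.load("top0.npz")
for n in("scene","top"):
    p,d=imaging.read_camera(n);cv2.imwrite(f"pics/{n}9.png",p[...,::-1]);
    if n=="top":T=cloud(n,d)
def fit(l,t,rr,b,z0,z1):
    P=T[t:b,l:rr].reshape(-1,3);P=P[(P[:,2]>z0)&(P[:,2]<z1)];rc=cv2.minAreaRect(P[:,:2].astype(np.float32)*1000)
    return np.round(rc[0]),np.round(rc[1]),round(rc[2],1),np.round(np.percentile(P[:,2],[5,50,95])*1000)
print("L",fit(252,175,308,240,.045,.08));print("S",fit(388,206,427,265,.035,.07))
for n,(l,t,rr,b) in dict(bottle=(322,211,338,229),cup=(317,172,336,193),shaker=(320,278,333,289),jar=(157,211,182,229),filled=(142,241,178,285),bowl=(468,207,495,236),spat=(466,243,488,300),purple=(244,262,290,303),red=(194,180,232,228)).items():
    print(n,np.round(np.nanpercentile(np.abs(T[t:b,l:rr,2]-T0["W"][t:b,l:rr,2]),[50,90]),3))
E
```

```text
time_s: 10.72
tcp_pos: [0.5606, -0.12, 0.2983]
orientation: [[-0.999, 0.038, 0.0], [0.038, 0.999, -0.001], [-0.0, -0.001, -1.0]]
contact_force: [-0.6, -1.6, 0.9]
gripper_width: 0.35
L (array([656., 164.]), array([117., 153.]), 60.6, array([48., 61., 71.]))
S (array([ 524., -267.]), array([ 98., 115.]), 89.9, array([39., 51., 59.]))
bottle [0.004 0.012]
cup [0.005 0.013]
shaker [0.006 0.013]
jar [0.005 0.013]
filled [0.005 0.013]
bowl [0.005 0.014]
spat [0.006 0.013]
purple [0.005 0.013]
red [0.005 0.012]
```

View pics/scene9.png

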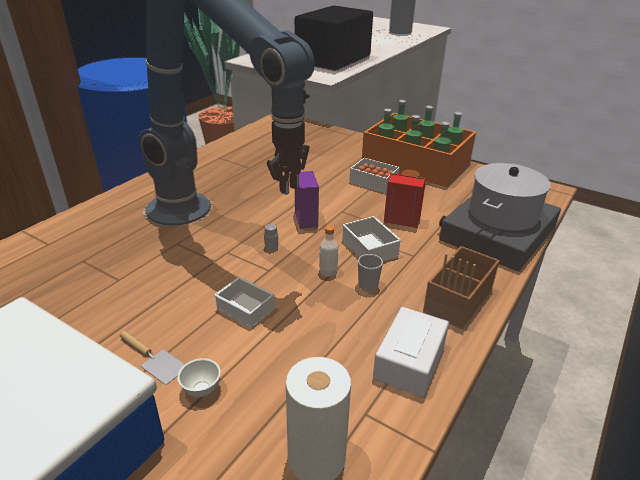

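View pics/top9.png

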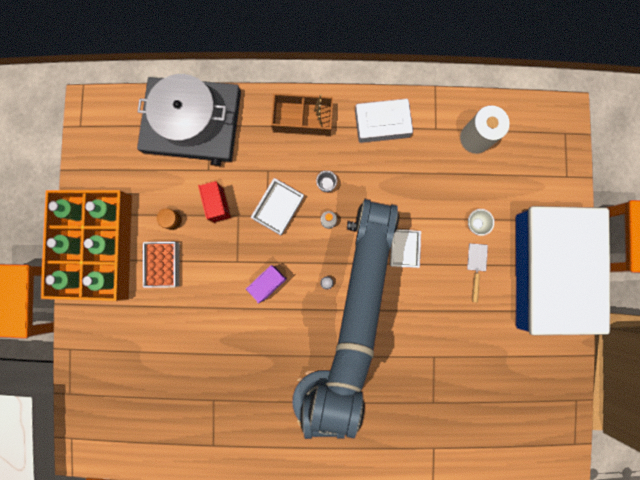

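Both tubs lie flat, mouth up, within about 5 mm of a pure pivot about their heels. Nothing else moved, and the arm is clear.

```bash
python3 -c "
from rig import r
print(r.finish_job())"
```

```text
the job is handed in; nothing more can be done
None
```

Both white tubs are tipped over and lying flat on their bases with the mouths up. I pushed each one on the upper rim of its open side, the large one first, and handed the job in at about 11 s of the 43 s allowed.

**Final positions:** from the top camera, the large tub is centred at (656, 164) mm with its rim about 61 mm up. The small tub is at (524, -267) mm with its rim about 51 mm up. Both are within about 5 mm of a pure pivot about their heels.

**Other checks:**
- The sauce bottle, cup, shaker, jar, bowl, filled tub, spatula and the purple and red look-alikes showed only depth-noise differences from the start.
- The force readings I took between moves stayed below about 2 N.
- The gripper was clear of everything at hand-in.
- No check failed. The small tub's measured outline (98 x 115 mm) was a little off its true 90 x 120 mm, and the arm was near it in that view.

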